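# Slide the drip tray back under the dish rack

### The arm

A 6-joint arm with a two-finger parallel gripper is mounted at the origin on a cart in front of the work surface, level with it; the furniture and walls round the work are solid. World frame = base frame: x ahead of the robot, y to its left, z up, the work surface at z = 0. Lengths are in mm, angles in rad, forces in N, time in s.
With the tool pointing down it reaches from about 275 to 1000 mm from the base axis. Payload 8.4 kg.
Tool frame: the origin (TCP) lies between the finger pads; the fingertips stand r.tips_ahead ahead of it and the grasp point (between the pads) lies 6 mm ahead of it (r.tips_ahead is the distance from the TCP to the fingertips, in mm); z points along the fingers, y is the line along which they close (so a half turn about z gives the same grasp; the last joint's range is limited). The gripper opens to 85 mm and grips with 20 to 120 N. Pads are 22 mm wide; open, the fingers measure 114 mm over their backs; the gripper's body (76 mm by 85 mm) begins 54 mm behind the grasp point. The pads swing forward as they close: fully open they stand 13 mm farther back than shut.
Start: joints at [-1.32, 0.353, 1.633, -0, 1.155, -0.002], TCP at [156.321, -605.138, 256.281] pointing down, gripper open.
Joint ranges: [-2.63, 2.63], [-0.92, 2.1], [0.06, 2.66], [-1.3, 4.44], [0, 2.69], [-3.02, 3.02]. Speed limits (rad/s): [2.22, 2.22, 2.79, 3.14, 3.14, 3.14].

### API

Orientations are given as [roll, pitch, yaw] about the fixed x, y, z axes, in that order (R = Rz(yaw) Ry(pitch) Rx(roll)).
In Python, from rig import r gives the robot as it stands.
- The arm moves only by the tool carry_out, never from a script. Its arguments are lists of equal length, an entry for each row: "delta_pos": the shift along the tool's x, y, z in m, a list of three; "rot": the turn, a rotation vector about the tool's x, y, z in degrees, a list of three. A call has 1 to 8 rows; each row is the pose to reach, as a shift and turn from the pose commanded when the call began, along the tool's axes at that moment; what a row does not reach only later rows make up. A row lasts 1/8 s, in which the tool goes at most 62.5 mm and 10.7 degrees, less where a joint would pass 70% of its speed; a pose out of reach is approached as far as the arm can. A call with a gripper value outside its range is refused whole. "claw" is the finger opening in m, from 0 to 0.0854, set as the call begins (left out, the last holds). The fingers move at their own pace and stop on an object; "grip_force" is the grip in N (left out, the last holds). Time passes only in rows, so rows that repeat a pose let the fingers close. It gives the time, the measured TCP pose, the force, the opening and the grip force at its end, in the units of the state.
- r.sense(): the state, without advancing time (a new reading comes with each control period).
- r.grab_frame(name): name is "scene" or "top" or "wrist"; returns the picture (420x560x3 uint8, blue, green, red); there is no depth.
- r.camera_info(name): a dict with "fx", "fy", "cx", "cy" (pixels), "pose" (4x4, takes a point from camera to world coordinates); the wrist camera has in their place "hand_eye" (4x4, takes a point from camera to tool coordinates, whose origin is the TCP and whose axes are the flange's). Camera axes: x right, y down, z forward; pixel columns grow to the right and rows downward; lengths in mm; the calibration is good to about 2 mm. A picture is of the moment at which its call begins: read the wrist's pose just before it. camera_info takes no time and is no camera call.
- r.sign_off(): hands the job in; it is judged then, once.
Trained networks look in the newest picture that a camera, given by its name, has taken for a name from the list of things; names that differ only in an ending like _2 or _b are one class to them, and where a whole thing is asked for, a point or a joint stands for the part that bears it (a point fixed in the world has none). Each returns a list of dicts, best first, with "p" (0 to 1); they miss things now and then, are a little off and sometimes report something else, mostly with a low value. They report only what shows in the picture. A call takes as long as a camera call.
- r.recognise(thing, camera): "box" ([left, top, right, bottom] in pixels, round what is visible of it).
- r.cut_out(thing, camera): "mask" (420x560 bool, what is visible of it) and "box" ([left, top, right, bottom] in pixels, round what is visible of it).
The state is a dict: "clock": time; "qpos": joint angles; "qvel": joint speeds; "joint_efforts": joint torques, N m; "eef_pos": TCP position; "tcp_rot": TCP orientation; "contact_force": force on the tool from outside, world axes, zero at the start; "wrist_torque": the same for the moment, N m; "opening": opening from 0.0 (shut) to 1.0 (fully open); "grasp_force": force on a finger pad.
Only numpy, scipy, OpenCV 4.12 (cv2) and the standard library are available. Lean on these libraries where they do the work, as an engineer would, in place of code of your own. Each camera call takes 0.05 s, during which the arm holds its last target. There are 200 camera calls.

### The job

The emptied drip tray lies askew on the worktop in front of the wire dish rack. With your fingertips push it along the worktop, in between the rack's two front legs, until it is fully home against the cross wire at the back of the rack. It must stay flat on the worktop, never picked up, and the things standing around must be left where they are.

Things in the scene. Friction and masses are not known exactly. Their poses are not given: they have to be found in the camera images.
- drip_tray: Grey plastic drip tray, open on top, 190 mm long (its x) x 160 wide (its y), loose, 0.25 to 0.5 kg. Origin: centre of its underside, z up. Its +x end (the nose) goes in first, its -x end faces the robot. Walls 26 high, 3.5 thick, floor 4 thick. Upright corners rounded, radius 14: the straight part of an end wall is 132 wide, of a side wall 162 long.
- tray_nose (a point): Middle of the tray's nose (outer face of its +x wall): 95 mm ahead of the tray's origin along its x, 13 above its underside.
- tray_lip (a point): Middle of the outer face of the tray's -x wall (the end towards the robot): 95 mm behind its origin, 13 above its underside. This wall is 7 thick, with a raised finger lip in its middle, 100 wide, up to 36 high.
- dish_rack: Steel wire dish rack, fixed. Origin: on the worktop midway between its two front legs; x points into the rack, away from the robot, z up. Front legs at x = 0, y = -90 and +90 mm, in rubber boots of radius 6.5 (34 tall), so the way in is 167 wide. Floor wires (radius 5) run back from them to rear legs at x = 165. Clear height below 56. Front rim 96 high, 272 wide, back 144 high.
- rack_mouth (a point): The point midway between the rack's front legs, 17 mm above the worktop (right above the rack's origin). Ahead of it along the rack's x, at 146, is the near face of the rear cross wire, the tray's stop, 16 high; with the nose against it the tray's other end stands 44 in front of the legs. Two plates and an upturned tumbler stand in the rack, up to 210 high, 25 or more behind its front.
- mug: Bystander: white dotted china mug, about 92 across the body, 93 tall with a handle. Usually left of the work. Origin: centre of its underside. Sizes in mm. Leave it alone.
- tuna_tin: Bystander: low round food tin, 86 diameter, 40 tall. Usually on the left of the tray. Origin: centre of its underside. Sizes in mm. Leave it alone.
- scourer: Bystander: small black and green dish scourer block, 62 x 34 x 35. Usually on the right of the tray. Origin: centre of its underside. Sizes in mm. Leave it alone.
- spice_jar: Bystander: small glass spice jar with a screw lid, 45 diameter, 106 tall. Usually left of the rack. Origin: centre of its underside. Sizes in mm. Leave it alone.
- tomato_tin: Bystander: round food tin, 76 diameter, 58 tall. Usually right of the rack. Origin: centre of its underside. Sizes in mm. Leave it alone.
- onion: Bystander: brown onion, 79 across, 85 tall. Usually near the front edge, left of the tray. Origin: centre of its underside. Sizes in mm. Leave it alone.

How it is judged (in metres and radians):
On the way:
1. the tray's nose is in between the rack's front legs, the tray square to them (x of tray_nose in the frame of dish_rack between 0.02 and 0.12 m and y of tray_nose in the frame of dish_rack between -0.012 and 0.012 m and angle between the x axis of drip_tray and the x axis of dish_rack, either way round below 0.12 rad), for 0.05 s.
At the end, for the whole second after the job is handed in: The tray lies flat and at rest under the rack, its nose within 8 mm of the rear cross wire, its nose and its middle within 9 mm of the rack's centre line and square to it within 0.08 rad (x of tray_nose in the frame of dish_rack above 0.138 m and y of tray_nose in the frame of dish_rack between -0.009 and 0.009 m and y of drip_tray in the frame of dish_rack between -0.009 and 0.009 m and angle between the x axis of drip_tray and the x axis of dish_rack, either way round below 0.08 rad and height (world z) of drip_tray below 0.004 m and angle between drip_tray's own z axis and vertical below 0.04 rad and linear speed of drip_tray below 0.01 m/s); the robot touches nothing.
It fails at once if the tray is lifted (12 mm) or tipped (0.15 rad) (height (world z) of drip_tray above 0.012 m or angle between drip_tray's own z axis and vertical above 0.15 rad).
It fails at once if a bystander is shifted by more than 25 mm (distance of any of mug, tuna_tin, scourer, spice_jar, tomato_tin, onion from where it was at the start of the episode above 0.025 m).
It also fails if it takes over 72 s, if anything falls off the work surface, if the arm or the gripper's body presses on something with over 40 N, if the wrist force passes 120 N, or if a joint passes its speed limit or range.

## Working session

There is one attempt and no reset: what is moved stays moved. The work goes in short steps, Python scripts to look and compute and a tool call to move; the robot and the scene stay as the last step left them, time stands still between calls to the robot, and variables do not carry over. Pictures are saved under pics/ and viewed, at most 10 in all, crops included, and the job is handed in when it is done.

Besides the shell and the picture viewer there is one more tool, called after "Request:" as name(argument=value, ...) on one line, values as JSON. carry_out: Moves the arm, as the interface text tells. Its arguments: {"type":"object","properties":{"delta_pos":{"type":"array","items":{"type":"array","items":{"type":"number"}}},"rot":{"type":"array","items":{"type":"array","items":{"type":"number"}}},"claw":{"type":"number"},"grip_force":{"type":"number"}},"required":["delta_pos","rot"]}

```bash
mkdir -p pics; ls; python3 - <<'E'
from rig import r
import cv2, numpy as np
print(r.sense(), r.tips_ahead)
for c in ("top","scene"):
    cv2.imwrite(f"pics/{c}0.png", r.grab_frame(c)); i=r.camera_info(c); print(c,{k:np.round(v,3).tolist() for k,v in i.items()})
    for n in ("drip_tray","dish_rack","tuna_tin","scourer","mug","onion","tomato_tin","spice_jar"):
        d=r.recognise(n,c); print(n,[(np.round(x["box"]).tolist(),round(x["p"],2)) for x in d[:2]])
print(r.camera_info("wrist"))
E
```

```text
pics
{'clock': 0.0, 'qpos': array([-1.32038099e+00,  3.53670384e-01,  1.63412715e+00, -2.75313960e-06,
        1.15521953e+00, -2.39887598e-03]), 'qvel': array([ 0.00110795, -0.00017266, -0.00078533,  0.00029245, -0.00037617,
        0.00029729]), 'joint_efforts': array([ 1.64119912e-03, -6.05242109e+01, -3.42078209e+01,  5.04428124e-05,
        9.26357810e-03,  2.86512318e-05]), 'eef_pos': array([ 156.22081474, -604.70208204,  255.55076732]), 'tcp_rot': array([-3.14016825e+00, -8.99759781e-07,  2.52815324e-01]), 'contact_force': array([ 0.10473025, -0.47253216, -0.25173357]), 'wrist_torque': array([ 0.04287464, -0.01244086,  0.0189321 ]), 'grasp_force': 0.0, 'opening': 1.0005491489457101} 25.0
top {'fx': 391.311, 'fy': 391.311, 'cx': 277.985, 'cy': 208.551, 'pose': [[0.023, -0.993, 0.116, 427.197], [-1.0, -0.023, -0.002, 59.261], [0.004, -0.116, -0.993, 1275.637], [0.0, 0.0, 0.0, 1.0]]}
drip_tray []
dish_rack [([254.0, 106.0, 347.0, 176.0], 0.6)]
tuna_tin [([195.0, 192.0, 224.0, 224.0], 0.77), ([284.0, 185.0, 344.0, 254.0], 0.65)]
scourer [([373.0, 190.0, 391.0, 210.0], 0.61)]
mug [
[... 597 characters left out ...]
tuna_tin []
scourer [([354.0, 260.0, 379.0, 279.0], 0.6)]
mug [([202.0, 179.0, 217.0, 194.0], 0.56)]
onion [([203.0, 192.0, 229.0, 214.0], 0.57)]
tomato_tin [([362.0, 228.0, 389.0, 256.0], 0.88)]
spice_jar [([303.0, 188.0, 316.0, 207.0], 0.72)]
{'fx': 323.0688850864562, 'fy': 323.0688850864562, 'cx': 279.46038990553586, 'cy': 212.7295782878825, 'hand_eye': array([[-3.56987895e-04, -9.50290739e-01, -3.11363747e-01,
         8.01379537e+01],
       [ 9.99999931e-01, -3.72202048e-04, -1.05590673e-05,
         1.86838882e-01],
       [-1.05856041e-04, -3.11363730e-01,  9.50290806e-01,
        -1.17980121e+02],
       [ 0.00000000e+00,  0.00000000e+00,  0.00000000e+00,
         1.00000000e+00]])}
```

```bash
python3 - <<'E'
import cv2
a=cv2.imread("pics/top0.png")[90:290,130:400]
cv2.imwrite("pics/top0c.png",cv2.resize(a,None,fx=2.95,fy=2.95,interpolation=cv2.INTER_CUBIC))
E
```

```text
(no output)
```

View pics/top0c.png

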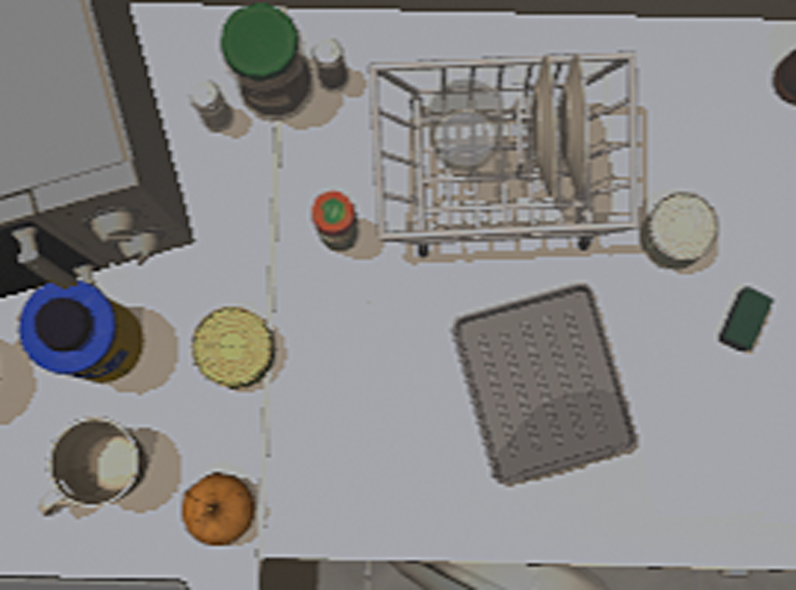

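View pics/scene0.png

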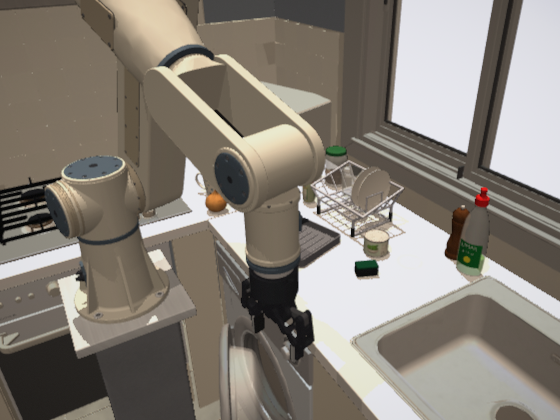

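The top view shows the tray with corners at about crop (455,325), (590,287), (637,447), (505,485), turned anticlockwise from the rack. The leg boots are at (423,248) and (585,243). I'll turn these into world positions.

```bash
cat > h.py <<'E'
import numpy as np, cv2
from rig import r
from scipy.spatial.transform import Rotation as R
def wristpose():
    s=r.sense(); T=np.eye(4); T[:3,:3]=R.from_euler('xyz',s['tcp_rot']).as_matrix(); T[:3,3]=s['eef_pos']; return T
def plane(cam,px,z,T=None):
    i=r.camera_info(cam); P=i['pose'] if T is None else T@i['hand_eye']
    px=np.atleast_2d(px).astype(float)
    d=np.c_[(px[:,0]-i['cx'])/i['fx'],(px[:,1]-i['cy'])/i['fy'],np.ones(len(px))]@P[:3,:3].T
    return P[:3,3]+d*((z-P[2,3])/d[:,2])[:,None]
def proj(cam,X,T=None):
    i=r.camera_info(cam); P=i['pose'] if T is None else T@i['hand_eye']
    c=(np.atleast_2d(X)-P[:3,3])@P[:3,:3]
    return np.c_[i['fx']*c[:,0]/c[:,2]+i['cx'],i['fy']*c[:,1]/c[:,2]+i['cy']]
E
python3 - <<'E'
from h import *
f=lambda p:np.array(p)/2.95+[130,90]
c=plane("top",f([(455,325),(590,287),(637,447),(505,485)]),26); print("tray",c.round(),c.mean(0))
l=plane("top",f([(423,248),(585,243)]),20);print("legs",l.round())
print("rim",plane("top",f([(383,241),(640,230)]),96).round(), plane("top",f([(370,65),(635,55)]),144).round())
m=r.cut_out("drip_tray","top"); print(len(m))
a=r.grab_frame("top"); hsv=cv2.cvtColor(a,cv2.COLOR_BGR2HSV)
for n,z in (("tuna_tin",40),("scourer",35),("onion",50),("tomato_tin",58),("spice_jar",106),("mug",93)):
    d=r.recognise(n,"top")
    for x in d[:2]:
        b=x["box"]; print(n,x["p"],plane("top",[((b[0]+b[2])/2,(b[1]+b[3])/2)],z).round())
E
```

```text
tray [[ 601.   37.   26.]
 [ 646. -110.   26.]
 [ 472. -162.   26.]
 [ 428.  -20.   26.]] [536.74972834 -63.54019515  26.        ]
legs [[ 686.   75.   20.]
 [ 696. -105.   20.]]
rim [[ 677.  115.   96.]
 [ 695. -152.   96.]] [[ 849.  131.  144.]
 [ 866. -138.  144.]]
2
tuna_tin 0.89 [[573. 285.  40.]]
scourer 0.53 [[ 614. -275.   35.]]
onion 0.71 [[385. 279.  50.]]
tomato_tin 0.96 [[ 704. -203.   58.]]
spice_jar 0.68 [[695. 163. 106.]]
spice_jar 0.51 [[ 691. -192.  106.]]
mug 0.95 [[441. 395.  93.]]
```

Request:
carry_out(delta_pos=[[0.06, -0.058, -0.02], [0.12, -0.116, -0.04], [0.18, -0.174, -0.06], [0.24, -0.232, -0.075], [0.28, -0.27, -0.075], [0.32, -0.31, -0.075], [0.36, -0.35, -0.075], [0.4, -0.39, -0.075]], rot=[[0, 0, -10], [0, 0, -20], [0, 0, -30], [0, 0, -40], [0, 0, -50], [0, 0, -60], [0, 0, -70], [0, 0, -80]], claw=0.0)

```text
clock: 2.3
eef_pos: [413.2, -182.4, 330.2]
tcp_rot: [3.14, 0.001, 1.655]
contact_force: [0.9, -0.1, 1.3]
opening: 0.002
grasp_force: 0.0
```

```bash
cat >> h.py <<'E'
def to(p,yaw,tilt=0):
    "tool delta (m) and rotvec (deg) to reach world TCP p (mm), tool down, yaw; tilt about world y"
    T=wristpose(); Rt=R.from_euler('xyz',[np.pi,tilt,yaw]).as_matrix()
    print("delta",(T[:3,:3].T@(np.array(p)-T[:3,3])/1000).round(4),"rot",np.degrees(R.from_matrix(T[:3,:3].T@Rt).as_rotvec()).round(1))
E
python3 -c "
from h import *
s=r.sense();print(s['clock'],s['eef_pos'],s['tcp_rot'],s['qpos'],r.tips_ahead);to([480,-40,300],np.pi)"
```

```text
2.3 [ 413.21339704 -182.3667214   330.23339961] [3.14034101e+00 7.48225429e-04 1.65459669e+00] [-4.18911227e-01  3.31152327e-03  1.89446892e+00 -5.55787357e-05
  1.24235493e+00 -5.02694166e-01] 25.0
delta [0.1363 0.0784 0.0302] rot [  0.    0.1 -85.2]
```

Request:
carry_out(delta_pos=[[0.02, 0.01, 0.004], [0.04, 0.02, 0.01], [0.055, 0.03, 0.014], [0.07, 0.04, 0.018], [0.09, 0.05, 0.022], [0.105, 0.06, 0.026], [0.12, 0.07, 0.03], [0.136, 0.078, 0.03]], rot=[[0, 0, -10.6], [0, 0, -21], [0, 0, -32], [0, 0, -43], [0, 0, -53], [0, 0, -64], [0, 0, -75], [0, 0, -85]])

```text
clock: 3.3
eef_pos: [479.7, -41.9, 299.4]
tcp_rot: [3.142, -0.0, 3.139]
contact_force: [-0.5, -0.0, 0.5]
opening: 0.006
grasp_force: 0.0
```

```bash
python3 - <<'E'
from h import *
s=r.sense();print(s['clock'],s['eef_pos'],s['tcp_rot'])
cv2.imwrite("pics/w1.png",r.grab_frame("wrist"))
for n in ("drip_tray","dish_rack"):
    print(n,[(np.round(x["box"]).tolist(),round(x["p"],2)) for x in r.recognise(n,"wrist")[:2]])
E
```

```text
3.3 [479.66555132 -41.87390784 299.44244134] [ 3.14156505e+00 -2.72529930e-04  3.13872472e+00]
drip_tray [([185.0, 133.0, 344.0, 298.0], 0.91), ([277.0, 304.0, 390.0, 379.0], 0.61)]
dish_rack [([276.0, 302.0, 387.0, 380.0], 0.75), ([405.0, 308.0, 471.0, 374.0], 0.29)]
```

View pics/w1.png

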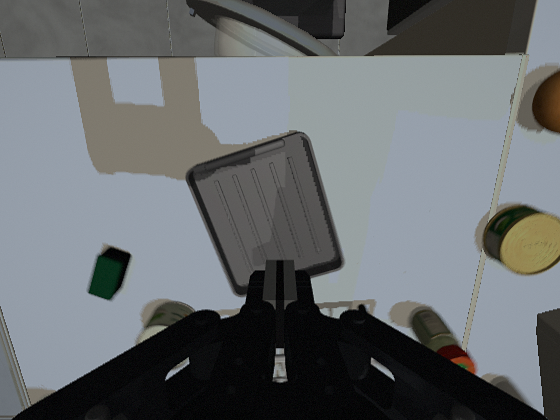

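The view is upside down: the lip end is at the top (230-285,150), confirming the nose faces the rack, and the gripper hides the rack legs. I'll look once from over the rack front.

Request:
carry_out(delta_pos=[[-0.06, 0.0, -0.01], [-0.12, 0.01, -0.03], [-0.18, 0.025, -0.04], [-0.22, 0.025, -0.04], [-0.22, 0.025, -0.04]], rot=[[0, 0, 0], [0, 0, 0], [0, 0, 0], [0, 0, 0], [0, 0, 0]])

```text
clock: 4.08
eef_pos: [701.4, -20.2, 338.5]
tcp_rot: [-3.141, -0.001, 3.129]
contact_force: [-0.3, -0.3, -0.9]
opening: 0.002
grasp_force: 0.0
```

```bash
python3 - <<'E'
from h import *
T=wristpose(); np.save("T2.npy",T); print(T[:3,3])
cv2.imwrite("pics/w2.png",r.grab_frame("wrist"))
E
```

```text
[701.41583429 -20.15413553 338.45023327]
```

View pics/w2.png

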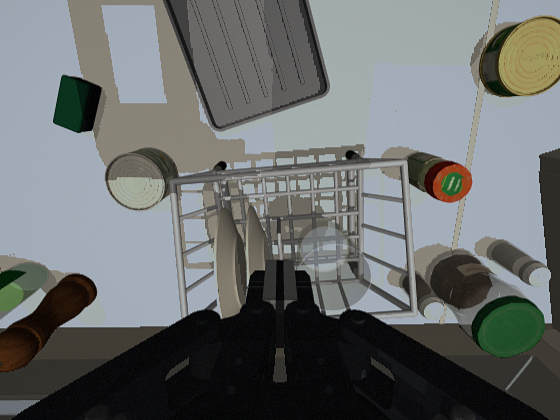

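Both boots show, at about (221,165) and (351,154), along with the tray's nose corners. I'll zoom in.

```bash
python3 - <<'E'
from h import *
a=cv2.imread("pics/w2.png")
c=np.hstack([cv2.resize(a[145:185,198:238],(390,390),interpolation=cv2.INTER_CUBIC),cv2.resize(a[135:175,332:372],(390,390),interpolation=cv2.INTER_CUBIC)])
cv2.imwrite("pics/w2c.png",c)
E
```

```text
(no output)
```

View pics/w2c.png

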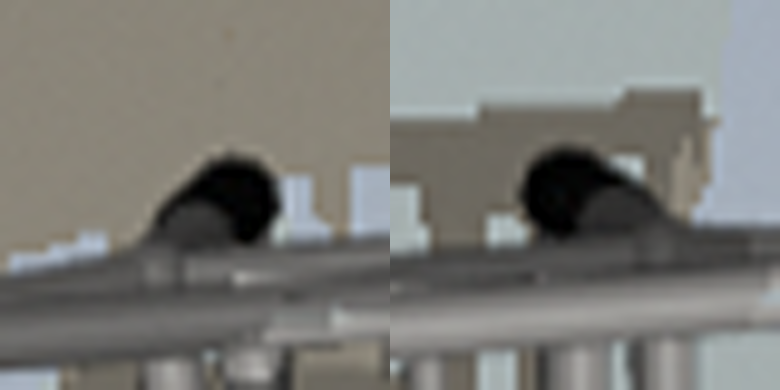

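```bash
cat >> h.py <<'E'
from scipy.optimize import minimize
def hull(x,y,yaw):
    a=np.linspace(0,np.pi/2,5); q=[]
    for k,(sx,sy) in enumerate([(1,1),(-1,1),(-1,-1),(1,-1)]):
        q+=[(sx*81+14*np.cos(t+k*np.pi/2),sy*66+14*np.sin(t+k*np.pi/2)) for t in a]
    q=np.array(q)@np.array([[np.cos(yaw),np.sin(yaw)],[-np.sin(yaw),np.cos(yaw)]])+[x,y]
    return np.vstack([np.c_[q,np.full(len(q),z)] for z in (1,26)])
def fit(cam,mask,p0,T=None,block=None):
    m=mask.astype(np.float32); 
    def f(p):
        h=cv2.convexHull(proj(cam,hull(p[0],p[1],p[2]/300),T).astype(np.float32))
        g=np.zeros((420*4,560*4),np.uint8); cv2.fillConvexPoly(g,np.round((h+.5)*4).astype(np.int32),1)
        g=cv2.resize(g.astype(np.float32),(560,420),interpolation=cv2.INTER_AREA)
        d=np.abs(g-m)
        if block is not None: d=d[~block]
        return d.sum()/m.sum()
    p0=np.array([p0[0],p0[1],p0[2]*300.]); s=minimize(f,p0,method="Nelder-Mead",options=dict(initial_simplex=p0+np.vstack([np.zeros(3),15*np.eye(3)]),xatol=.2,fatol=1e-4))
    return np.array([s.x[0],s.x[1],s.x[2]/300]),s.fun
E
python3 - <<'E'
from h import *
T=np.load("T2.npy")
l=plane("wrist",[(222.1,165.5),(350.2,154.7)],1,T); print(l, np.linalg.norm(l[0]-l[1]))
d=l[1]-l[0]; yaw=np.arctan2(-d[0],d[1]); print("rack",l.mean(0),yaw)
rim=plane("wrist",[(173,181),(408,162)],96,T); d=rim[1]-rim[0]; print(rim,np.arctan2(-d[0],d[1]))
to([480,-80,300],np.pi)
E
```

```text
[[ 699.28512667 -101.64285559    1.        ]
 [ 686.44397757   78.831759      1.        ]] 180.93087525998482
rack [692.86455212 -11.4055483    1.        ] 0.07103239836126322
[[ 700.12307152 -141.5052987    96.        ]
 [ 681.94470028  123.33675957   96.        ]] 0.06853104895592076
delta [ 0.219  -0.0625  0.039 ] rot [-0.  -0.1 -0.7]
```

Request:
carry_out(delta_pos=[[0.06, -0.02, 0.01], [0.12, -0.04, 0.03], [0.18, -0.06, 0.04], [0.22, -0.062, 0.04], [0.22, -0.062, 0.04]], rot=[[0, 0, 0], [0, 0, 0], [0, 0, 0], [0, 0, 0], [0, 0, 0]])

```text
clock: 4.75
eef_pos: [474.7, -79.9, 299.7]
tcp_rot: [-3.142, -0.001, 3.129]
contact_force: [1.1, 0.3, 0.7]
opening: 0.002
grasp_force: 0.0
```

```bash
cat >> h.py <<'E'
RK=np.array([692.5,-12.,0.069])
def tray(cam,p0):
    T=None
    if cam=="wrist": T=wristpose()
    r.grab_frame(cam)
    best=None
    for c in r.cut_out("drip_tray",cam):
        p,e=fit(cam,c["mask"],p0,T)
        if best is None or e<best[1]: best=(p,e)
    if best is None: print("none"); return
    p,e=best; c,s=np.cos(RK[2]),np.sin(RK[2]); d=p[:2]-RK[:2]
    x,y,a=c*d[0]+s*d[1],-s*d[0]+c*d[1],p[2]-RK[2]
    print(cam,"tray world",p.round(3),"err",round(e,3),"| in rack: x %.1f y %.1f yaw %.3f nose %.1f %.1f"%(x,y,a,x+95*np.cos(a),y+95*np.sin(a)))
    return p
E
python3 - <<'E'
from h import *
p=tray("wrist",[537,-63,.31]); tray("top",p)
to([540,-195,100],np.pi)
E
```

```text
wrist tray world [ 5.38779e+02 -5.82280e+01  3.00000e-01] err 0.118 | in rack: x -156.5 y -35.5 yaw 0.231 nose -64.1 -13.8
top tray world [ 5.4206e+02 -5.5072e+01  3.0000e-01] err 0.566 | in rack: x -153.1 y -32.6 yaw 0.231 nose -60.6 -10.9
delta [-0.061  -0.1148  0.2003] rot [-0.   0.1 -0.6]
```

```bash
python3 -c "
from h import *
to([536,-190,120],np.pi+.069);to([536,-190,33],np.pi+.069)"
```

```text
delta [-0.0569 -0.1099  0.1803] rot [-0.   0.1 -4.5]
delta [-0.0568 -0.1098  0.2673] rot [-0.   0.1 -4.5]
```

Request:
carry_out(delta_pos=[[-0.025, -0.05, 0.0], [-0.05, -0.1, 0.02], [-0.057, -0.11, 0.08], [-0.057, -0.11, 0.14], [-0.057, -0.11, 0.2], [-0.057, -0.11, 0.245], [-0.057, -0.11, 0.267], [-0.057, -0.11, 0.267]], rot=[[0, 0, -4.5], [0, 0, -4.5], [0, 0, -4.5], [0, 0, -4.5], [0, 0, -4.5], [0, 0, -4.5], [0, 0, -4.5], [0, 0, -4.5]])

```text
clock: 5.95
eef_pos: [534.6, -189.4, 30.4]
tcp_rot: [3.14, -0.004, -3.072]
contact_force: [-0.1, 0.5, 0.1]
opening: 0.003
grasp_force: 0.0
```

```bash
python3 -c "
from h import *
p=wristpose()[:3,3];print(p,r.sense()['contact_force']);to([536-.069*68,-188.3+70.5*.998,33],np.pi+.069)"
```

```text
[ 534.6167182  -189.41205007   30.40609212] [-0.08108252  0.47210136  0.05174023]
delta [-0.0017  0.0715 -0.0025] rot [ 0.1 -0.2  0. ]
```

Push the side wall about 62 mm first.

Request:
carry_out(delta_pos=[[0, 0.012, -0.001], [0, 0.022, -0.002], [0, 0.03, -0.002], [0, 0.037, -0.002], [0, 0.044, -0.002], [0, 0.051, -0.002], [0, 0.058, -0.002], [0, 0.062, -0.002]], rot=[[0, 0, 0], [0, 0, 0], [0, 0, 0], [0, 0, 0], [0, 0, 0], [0, 0, 0], [0, 0, 0], [0, 0, 0]])

```text
clock: 6.95
eef_pos: [530.7, -127.6, 34.6]
tcp_rot: [3.142, -0.0, -3.072]
contact_force: [0.1, -1.0, 1.4]
opening: -0.001
grasp_force: 1.2
```

```bash
python3 - <<'E'
from h import *
s=r.sense();print(s['contact_force'])
tray("wrist",[535,-50,.2])
cv2.imwrite("pics/w3.png",r.grab_frame("wrist"))
E
```

```text
[ 0.05912739 -1.01645196  1.42176099]
wrist tray world [ 5.39998e+02 -2.67250e+01  2.68000e-01] err 0.241 | in rack: x -153.2 y -4.2 yaw 0.199 nose -60.0 14.6
```

View pics/w3.png

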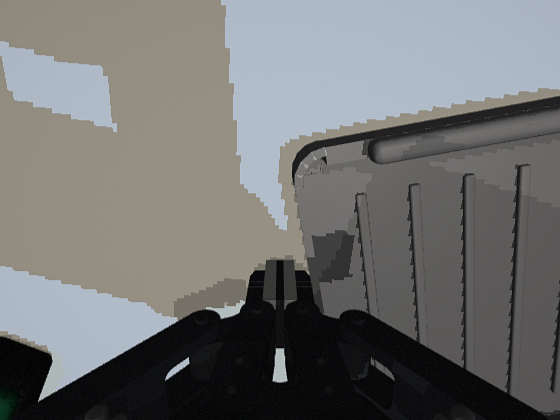

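The fingers touch the right wall near its rear; the tray has rotated only partly (back edge rises from (380,140) to (560,105)). I'll back off, rise and measure.

Request:
carry_out(delta_pos=[[0.01, -0.03, 0], [0.03, -0.03, -0.05], [0.05, -0.02, -0.11], [0.06, 0.02, -0.17], [0.06, 0.06, -0.23], [0.06, 0.08, -0.265], [0.06, 0.08, -0.265]], rot=[[0, 0, 0], [0, 0, 0], [0, 0, 0], [0, 0, 0], [0, 0, 0], [0, 0, 0], [0, 0, 0]])

```text
clock: 7.98
eef_pos: [467.2, -51.0, 303.8]
tcp_rot: [-3.141, 0.007, -3.07]
contact_force: [-0.5, -0.6, 0.6]
opening: -0.0
grasp_force: 0.0
```

```bash
python3 - <<'E'
from h import *
s=r.sense();print(s['clock'],s['eef_pos'])
T=wristpose(); p=tray("wrist",[535,-30,.2])
a=r.grab_frame("wrist"); h=cv2.convexHull(proj("wrist",hull(*p),T).astype(np.float32))
cv2.polylines(a,[h.astype(int)],True,(0,0,255),1); cv2.imwrite("pics/w4.png",a)
E
```

```text
7.975 [467.15352339 -51.03799466 303.75053376]
wrist tray world [ 5.39728e+02 -2.79280e+01  2.46000e-01] err 0.129 | in rack: x -153.5 y -5.4 yaw 0.177 nose -60.0 11.4
```

View pics/w4.png

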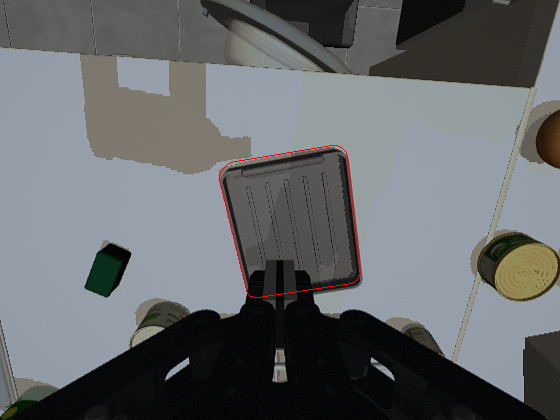

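The outline sits a few pixels too far back because the gripper hides the nose. I'll leave out that region of the fit.

```bash
python3 - <<'E'
s=open("h.py").read()
s=s.replace('p,e=fit(cam,c["mask"],p0,T)','p,e=fit(cam,c["mask"],p0,T,GB if cam=="wrist" else None)')
s+='''
yy,xx=np.mgrid[:420,:560]; GB=(yy>254)&(abs(xx-279)<42+(yy-254)*1.2)
'''
open("h.py","w").write(s)
E
python3 - <<'E'
from h import *
for k in range(2): p=tray("wrist",[545,-30,.2])
E
```

```text
wrist tray world [ 5.4002e+02 -2.7751e+01  2.4900e-01] err 0.008 | in rack: x -153.2 y -5.2 yaw 0.180 nose -59.7 11.8
wrist tray world [ 5.39521e+02 -2.76640e+01  2.55000e-01] err 0.007 | in rack: x -153.7 y -5.1 yaw 0.186 nose -60.3 12.4
```

```bash
cat >> h.py <<'E'
def to(xr,yr,z,tilt=10,dyaw=0):
    "delta to TCP at rack coords xr,yr, height z, tool leaning back by tilt deg"
    T=wristpose(); a=RK[2]; p=[RK[0]+xr*np.cos(a)-yr*np.sin(a),RK[1]+xr*np.sin(a)+yr*np.cos(a),z]
    Rt=(R.from_euler('xyz',[np.pi,0,np.pi+a+dyaw])*R.from_rotvec([0,-np.radians(tilt),0])).as_matrix()
    c=T[:3,3]-[RK[0],RK[1],0]
    print("now rack x %.1f y %.1f z %.1f"%(c[0]*np.cos(a)+c[1]*np.sin(a),-c[0]*np.sin(a)+c[1]*np.cos(a),c[2]),"delta",(T[:3,:3].T@(np.array(p)-T[:3,3])/1000).round(4),"rot",np.degrees(R.from_matrix(T[:3,:3].T@Rt).as_rotvec()).round(1))
E
python3 -c "
from h import *
to(-300,-15,60);to(-300,-15,28)"
```

```text
now rack x -229.9 y -25.1 z 298.3 delta [0.0695 0.0099 0.2385] rot [  0.  -10.2  -0. ]
now rack x -229.9 y -25.1 z 298.3 delta [0.0694 0.0099 0.2705] rot [  0.  -10.2  -0. ]
```

Request:
carry_out(delta_pos=[[0.04, 0.01, 0.02], [0.07, 0.01, 0.07], [0.07, 0.01, 0.13], [0.07, 0.01, 0.19], [0.07, 0.01, 0.24], [0.07, 0.01, 0.265], [0.07, 0.01, 0.27], [0.07, 0.01, 0.27]], rot=[[0, -5, 0], [0, -10, 0], [0, -10, 0], [0, -10, 0], [0, -10, 0], [0, -10, 0], [0, -10, 0], [0, -10, 0]], claw=0.085)

```text
clock: 9.32
eef_pos: [394.9, -47.5, 29.7]
tcp_rot: [3.141, 0.174, -3.073]
contact_force: [-0.5, -0.2, 0.3]
opening: 0.993
grasp_force: 0.0
```

```bash
python3 - <<'E'
from h import *
s=r.sense();print(s['clock'],s['contact_force'],r.tips_ahead)
to(-300,-15,20); to(-240,-15,20)
cv2.imwrite("pics/w5.png",r.grab_frame("wrist"))
E
```

```text
9.325 [-0.49032416 -0.18016563  0.30760434] 25.0
now rack x -299.3 y -14.9 z 29.7 delta [ 0.0023 -0.0001  0.0094] rot [ 0. -0.  0.]
now rack x -299.3 y -14.9 z 29.7 delta [-0.0568 -0.0001  0.0198] rot [ 0. -0.  0.]
```

View pics/w5.png

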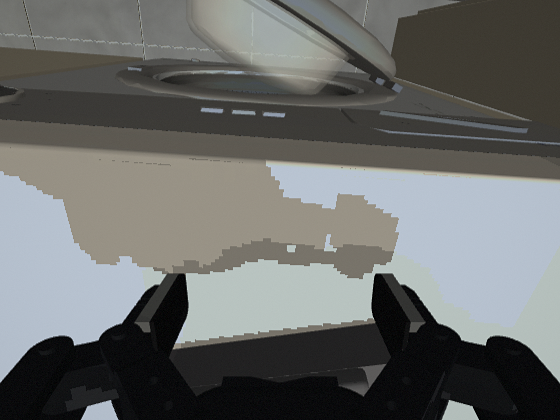

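The open fingertips stand behind the tray's rear wall (dark bar at rows 330-385). Lower gently, watching the force.

Request:
carry_out(delta_pos=[[0.001, 0, 0.003], [0.001, 0, 0.006], [0.002, 0, 0.009], [0.002, 0, 0.009]], rot=[[0, 0, 0], [0, 0, 0], [0, 0, 0], [0, 0, 0]])

```text
clock: 9.88
eef_pos: [394.4, -47.3, 20.3]
tcp_rot: [3.141, 0.174, -3.072]
contact_force: [-0.5, -0.4, -0.3]
opening: 0.998
grasp_force: 0.0
```

```bash
python3 - <<'E'
from h import *
to(-230,-15,20)
E
```

```text
now rack x -299.9 y -14.7 z 20.3 delta [-0.0687 -0.0004  0.0124] rot [ 0. -0.  0.]
```

Request:
carry_out(delta_pos=[[-0.015, 0, 0.0026], [-0.027, 0, 0.0048], [-0.034, 0, 0.006], [-0.041, 0, 0.0072], [-0.048, 0, 0.0085], [-0.054, 0, 0.0095], [-0.06, 0, 0.0106], [-0.063, 0, 0.0111]], rot=[[0, 0, 0], [0, 0, 0], [0, 0, 0], [0, 0, 0], [0, 0, 0], [0, 0, 0], [0, 0, 0], [0, 0, 0]])

```text
clock: 10.88
eef_pos: [458.9, -42.9, 20.5]
tcp_rot: [-3.142, 0.175, -3.072]
contact_force: [-2.0, 1.2, 0.1]
opening: 0.996
grasp_force: 0.6
```

```bash
python3 - <<'E'
from h import *
print(r.sense()['contact_force'],r.sense()['wrist_torque']); to(-230,-15,20)
tray("top",[565,-30,.1])
E
```

```text
[-2.03666728  1.23917573  0.10060402] [-0.00290902  0.29246891  0.0536404 ]
now rack x -235.2 y -14.8 z 20.5 delta [-0.005  -0.0002  0.0014] rot [0. 0. 0.]
top tray world [ 5.73436e+02 -3.34520e+01  1.56000e-01] err 0.031 | in rack: x -120.3 y -13.2 yaw 0.087 nose -25.6 -4.9
```

Request:
carry_out(delta_pos=[[0.03, 0, 0], [0.05, 0, -0.05], [0.05, 0, -0.11], [0.05, 0, -0.17], [0.05, 0, -0.23], [0.05, 0, -0.27], [0.05, 0, -0.27], [0.05, 0, -0.27]], rot=[[0, 0, 0], [0, 0, 0], [0, 5, 0], [0, 10, 0], [0, 10, 0], [0, 10, 0], [0, 10, 0], [0, 10, 0]])

```text
clock: 11.98
eef_pos: [362.2, -49.6, 277.1]
tcp_rot: [3.142, 0.0, -3.072]
contact_force: [-0.4, -0.9, -0.7]
opening: 0.993
grasp_force: 0.0
```

```bash
python3 - <<'E'
from h import *
to(-240,-15,300,0)
p=tray("wrist",[565,-30,.1]); tray("top",p)
E
```

```text
now rack x -332.1 y -14.7 z 277.1 delta [-0.0921 -0.0003 -0.0229] rot [0. 0. 0.]
wrist tray world [ 5.7735e+02 -3.9790e+01  7.7000e-02] err 0.003 | in rack: x -116.8 y -19.8 yaw 0.008 nose -21.8 -19.0
top tray world [ 5.72263e+02 -3.24840e+01  1.63000e-01] err 0.024 | in rack: x -121.4 y -12.1 yaw 0.094 nose -26.8 -3.2
```

Request:
carry_out(delta_pos=[[-0.06, 0, -0.02], [-0.12, 0, -0.03], [-0.17, 0, -0.04], [-0.19, 0, -0.04], [-0.19, 0, -0.04], [-0.19, 0, -0.04]], rot=[[0, 0, 0], [0, 0, 0], [0, 0, 0], [0, 0, 0], [0, 0, 0], [0, 0, 0]], claw=0.0)

```text
clock: 12.92
eef_pos: [550.9, -36.4, 316.6]
tcp_rot: [3.141, -0.002, -3.072]
contact_force: [0.0, -0.9, 0.5]
opening: 0.0
grasp_force: 0.0
```

```bash
python3 - <<'E'
from h import *
T=wristpose(); p=tray("wrist",[573,-35,.12]); p=tray("wrist",[573,-35,.12])
a=r.grab_frame("wrist"); h=cv2.convexHull(proj("wrist",hull(*p),T).astype(np.float32))
cv2.polylines(a,[h.astype(int)],True,(0,0,255),1)
b=RK[2]
for y in (-90,90): 
    w=[RK[0]-y*np.sin(b),RK[1]+y*np.cos(b),0]; cv2.circle(a,tuple(proj("wrist",[w],T)[0].astype(int)),5,(0,255,0),1)
cv2.imwrite("pics/w6.png",a)
E
```

```text
wrist tray world [ 5.70698e+02 -3.40510e+01  1.62000e-01] err 0.007 | in rack: x -123.0 y -13.6 yaw 0.093 nose -28.4 -4.8
wrist tray world [ 5.70783e+02 -3.40650e+01  1.62000e-01] err 0.008 | in rack: x -122.9 y -13.6 yaw 0.093 nose -28.4 -4.8
```

View pics/w6.png

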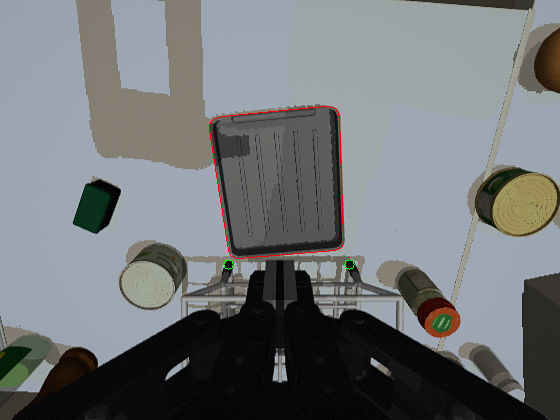

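```bash
python3 -c "
from h import *
to(-176,-140,33,0);to(-176,-92,33,0)"
```

```text
now rack x -142.4 y -14.7 z 317.9 delta [ 0.0337 -0.1253  0.2849] rot [-0.  0.  0.]
now rack x -142.4 y -14.7 z 317.9 delta [ 0.0337 -0.0773  0.2849] rot [-0.  0.  0.]
```

Request:
carry_out(delta_pos=[[0.02, -0.05, 0.03], [0.034, -0.1, 0.07], [0.034, -0.125, 0.12], [0.034, -0.125, 0.18], [0.034, -0.125, 0.235], [0.034, -0.125, 0.27], [0.034, -0.125, 0.284], [0.034, -0.125, 0.284]], rot=[[0, 0, 0], [0, 0, 0], [0, 0, 0], [0, 0, 0], [0, 0, 0], [0, 0, 0], [0, 0, 0], [0, 0, 0]])

```text
clock: 14.18
eef_pos: [526.6, -163.4, 33.7]
tcp_rot: [3.141, -0.001, -3.072]
contact_force: [-0.3, 0.9, 0.2]
opening: -0.002
grasp_force: 0.0
```

Request:
carry_out(delta_pos=[[0, 0.012, 0], [0, 0.022, 0], [0, 0.027, 0], [0, 0.032, 0], [0, 0.037, 0], [0, 0.041, 0], [0, 0.045, 0], [0, 0.048, 0]], rot=[[0, 0, 0], [0, 0, 0], [0, 0, 0], [0, 0, 0], [0, 0, 0], [0, 0, 0], [0, 0, 0], [0, 0, 0]])

```text
clock: 15.18
eef_pos: [523.3, -115.4, 33.6]
tcp_rot: [3.142, -0.0, -3.072]
contact_force: [-0.7, -2.1, 1.3]
opening: 0.002
grasp_force: 1.1
```

```bash
python3 -c "
from h import *
to(-176,-92,33,0);print(r.sense()['contact_force']);tray('top',[571,-25,.12]);tray('wrist',[571,-25,.12])"
```

```text
now rack x -175.9 y -91.5 z 33.6 delta [ 0.0001 -0.0005  0.0006] rot [ 0. -0.  0.]
[-0.69728606 -2.12995143  1.28752753]
top tray world [ 5.76519e+02 -1.55150e+01  5.30000e-02] err 0.107 | in rack: x -115.9 y 4.5 yaw -0.016 nose -21.0 2.9
wrist tray world [ 5.75179e+02 -1.73590e+01  7.60000e-02] err 0.03 | in rack: x -117.4 y 2.7 yaw 0.007 nose -22.4 3.4
```

Request:
carry_out(delta_pos=[[0, -0.03, -0.01], [0, -0.03, -0.07], [0, 0, -0.13], [-0.02, 0.05, -0.19], [-0.03, 0.08, -0.25], [-0.03, 0.08, -0.285], [-0.03, 0.08, -0.285], [-0.03, 0.08, -0.285]], rot=[[0, 0, 0], [0, 0, 0], [0, 0, 0], [0, 0, 0], [0, 0, 0], [0, 0, 0], [0, 0, 0], [0, 0, 0]])

```text
clock: 16.38
eef_pos: [547.4, -33.7, 318.2]
tcp_rot: [3.141, -0.0, -3.072]
contact_force: [0.4, 0.2, -0.7]
opening: 0.005
grasp_force: 0.0
```

```bash
python3 -c "
from h import *
tray('wrist',[571,-25,.12]);tray('wrist',[571,-25,.07]);to(-270,0,100,10);to(-240,0,20,10)"
```

```text
wrist tray world [ 5.75325e+02 -1.72910e+01  8.20000e-02] err 0.009 | in rack: x -117.3 y 2.8 yaw 0.013 nose -22.3 4.0
wrist tray world [ 5.75092e+02 -1.72930e+01  8.10000e-02] err 0.008 | in rack: x -117.5 y 2.8 yaw 0.012 nose -22.5 3.9
now rack x -146.6 y -11.9 z 317.1 delta [0.1228 0.0118 0.2175] rot [  0.  -10.2  -0. ]
now rack x -146.6 y -11.9 z 317.1 delta [0.0926 0.0118 0.2974] rot [  0.  -10.2  -0. ]
```

Request:
carry_out(delta_pos=[[0.05, 0.007, 0.0], [0.1, 0.014, 0.03], [0.118, 0.014, 0.09], [0.118, 0.014, 0.15], [0.118, 0.014, 0.21], [0.118, 0.014, 0.265], [0.118, 0.014, 0.29], [0.118, 0.014, 0.297]], rot=[[0, -5, 0], [0, -10, 0], [0, -10, 0], [0, -10, 0], [0, -10, 0], [0, -10, 0], [0, -10, 0], [0, -10, 0]], claw=0.085)

```text
clock: 17.58
eef_pos: [427.4, -28.0, 19.7]
tcp_rot: [3.141, 0.17, -3.073]
contact_force: [-0.1, 0.3, 1.0]
opening: 0.994
grasp_force: 0.0
```

Request:
carry_out(delta_pos=[[-0.015, 0, 0.0026], [-0.03, 0, 0.0053], [-0.04, 0, 0.007], [-0.048, 0, 0.0085], [-0.056, 0, 0.0099], [-0.064, 0, 0.0113], [-0.072, 0, 0.0127], [-0.08, 0, 0.0141]], rot=[[0, 0, 0], [0, 0, 0], [0, 0, 0], [0, 0, 0], [0, 0, 0], [0, 0, 0], [0, 0, 0], [0, 0, 0]])

```text
clock: 18.58
eef_pos: [510.6, -22.2, 21.6]
tcp_rot: [3.142, 0.174, -3.072]
contact_force: [-2.4, -0.6, 1.9]
opening: 0.997
grasp_force: 1.2
```

```bash
python3 -c "
from h import *
s=r.sense();print(s['contact_force'],s['wrist_torque']);to(-57,2,20,10);tray('top',[610,-15,.07])"
```

```text
[-2.44881789 -0.57598464  1.86765072] [0.04308379 0.34052105 0.03375289]
now rack x -182.2 y 2.3 z 21.6 delta [-0.123  -0.0004  0.0233] rot [ 0. -0.  0.]
top tray world [ 6.18842e+02 -1.45890e+01  7.10000e-02] err 0.145 | in rack: x -73.7 y 2.5 yaw 0.002 nose 21.3 2.7
```

Request:
carry_out(delta_pos=[[-0.007, 0, 0.002], [-0.014, 0, 0.0037], [-0.021, 0, 0.005], [-0.028, 0, 0.0062], [-0.035, 0, 0.0074], [-0.042, 0, 0.0087], [-0.049, 0, 0.01], [-0.055, 0, 0.011]], rot=[[0, 0, 0], [0, 0, 0], [0, 0, 0], [0, 0, 0], [0, 0, 0], [0, 0, 0], [0, 0, 0], [0, 0, 0]])

```text
clock: 19.68
eef_pos: [566.6, -18.3, 20.4]
tcp_rot: [-3.142, 0.175, -3.072]
contact_force: [-1.1, 0.3, 1.0]
opening: 0.994
grasp_force: 0.8
```

```bash
python3 -c "
from h import *
s=r.sense();print(s['contact_force'],s['wrist_torque']);to(-57,2,20,10);tray('top',[660,-10,.07])"
```

```text
[-1.06287204  0.2830603   1.01349947] [ 0.00474501  0.33082406 -0.01787296]
now rack x -126.0 y 2.4 z 20.4 delta [-0.0679 -0.0004  0.0124] rot [0. 0. 0.]
top tray world [ 6.73923e+02 -1.01150e+01  7.10000e-02] err 0.499 | in rack: x -18.4 y 3.2 yaw 0.002 nose 76.6 3.3
```

Going in freely. Continue to just short of the stop.

Request:
carry_out(delta_pos=[[-0.008, 0, 0.0014], [-0.016, 0, 0.0028], [-0.024, 0, 0.0042], [-0.032, 0, 0.0056], [-0.04, 0, 0.007], [-0.047, 0, 0.0083], [-0.054, 0, 0.0095], [-0.06, 0, 0.0106]], rot=[[0, 0, 0], [0, 0, 0], [0, 0, 0], [0, 0, 0], [0, 0, 0], [0, 0, 0], [0, 0, 0], [0, 0, 0]])

```text
clock: 20.78
eef_pos: [627.3, -14.1, 20.4]
tcp_rot: [3.142, 0.175, -3.072]
contact_force: [-2.1, -0.2, 0.0]
opening: 0.992
grasp_force: 0.8
```

```bash
python3 -c "
from h import *
s=r.sense();print(s['contact_force'],s['wrist_torque']);to(-57,2,20,10)"
```

```text
[-2.10205534 -0.18702977  0.0336082 ] [-0.00843287  0.34316759 -0.00718428]
now rack x -65.2 y 2.4 z 20.4 delta [-0.008  -0.0004  0.0018] rot [0. 0. 0.]
```

Request:
carry_out(delta_pos=[[-0.002, 0, 0.0003], [-0.004, 0, 0.0007], [-0.006, 0, 0.001], [-0.007, 0, 0.0012]], rot=[[0, 0, 0], [0, 0, 0], [0, 0, 0], [0, 0, 0]])

```text
clock: 21.28
eef_pos: [634.1, -13.7, 20.5]
tcp_rot: [-3.142, 0.175, -3.072]
contact_force: [-1.8, -0.6, 1.3]
opening: 0.994
grasp_force: 1.0
```

Request:
carry_out(delta_pos=[[-0.001, 0, 0.0002], [-0.002, 0, 0.0003]], rot=[[0, 0, 0], [0, 0, 0]])

```text
clock: 21.52
eef_pos: [635.7, -13.5, 20.4]
tcp_rot: [3.142, 0.174, -3.072]
contact_force: [-4.4, -0.7, 1.8]
opening: 0.996
grasp_force: 2.4
```

Request:
carry_out(delta_pos=[[-0.001, 0, 0.0002], [-0.002, 0, 0.0003]], rot=[[0, 0, 0], [0, 0, 0]])

```text
clock: 21.78
eef_pos: [636.0, -13.4, 20.0]
tcp_rot: [3.141, 0.17, -3.072]
contact_force: [-10.9, -2.5, 6.6]
opening: 0.995
grasp_force: 5.7
```

The force has risen at the expected spot, so the tray is home. Back off, rise and check.

Request:
carry_out(delta_pos=[[0.01, 0, -0.002], [0.05, 0, -0.008], [0.08, 0, -0.06], [0.09, 0, -0.12], [0.09, 0, -0.18], [0.09, 0, -0.23], [0.09, 0, -0.23], [0.09, 0, -0.23]], rot=[[0, 0, 0], [0, 0, 0], [0, 0, 0], [0, 5, 0], [0, 10, 0], [0, 10, 0], [0, 10, 0], [0, 10, 0]], claw=0.085)

```text
clock: 22.78
eef_pos: [509.5, -22.3, 231.0]
tcp_rot: [3.142, 0.001, -3.072]
contact_force: [0.1, 0.3, -0.6]
opening: 0.998
grasp_force: 0.0
```

Request:
carry_out(delta_pos=[[-0.03, 0, -0.06], [-0.09, 0, -0.09], [-0.14, 0, -0.1], [-0.16, 0, -0.1], [-0.16, 0, -0.1], [-0.16, 0, -0.1]], rot=[[0, 0, 0], [0, 0, 0], [0, 0, 0], [0, 0, 0], [0, 0, 0], [0, 0, 0]], claw=0.0)

```text
clock: 23.52
eef_pos: [668.1, -11.2, 329.5]
tcp_rot: [3.141, -0.003, -3.072]
contact_force: [1.1, -0.4, -0.3]
opening: -0.003
grasp_force: 0.0
```

```bash
python3 - <<'E'
from h import *
T=wristpose(); a=r.grab_frame("wrist"); b=RK[2]; print(T[:3,3])
c=RK[:2]+51*np.array([np.cos(b),np.sin(b)])
h=cv2.convexHull(proj("wrist",hull(c[0],c[1],b),T).astype(np.float32))
cv2.polylines(a,[np.round(h).astype(int)],True,(0,0,255),1)
a=a[60:360,120:440]; cv2.imwrite("pics/w7.png",cv2.resize(a,None,fx=2,fy=2,interpolation=cv2.INTER_CUBIC))
E
```

```text
[668.13210819 -11.23058619 329.50283027]
```

View pics/w7.png

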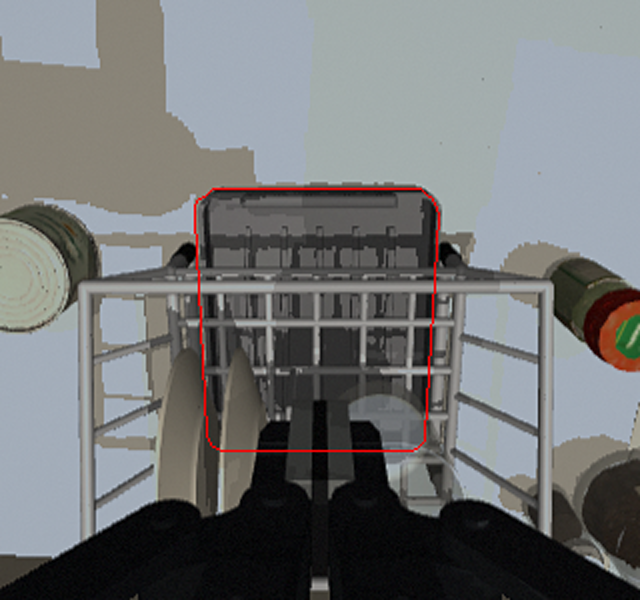

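The tray is square between the boots at (183,255) and (450,255). Its rear edge sits on the predicted home outline and it is about 2-3 mm off centre. I'll hand it in.

```bash
python3 -c "
from rig import r
print(r.sign_off())"
```

```text
the job is handed in; nothing more can be done
None
```

I pushed the drip tray flat along the worktop between the rack's front legs and up against the rear cross wire, about 2–3 mm off centre and square by eye in the last picture. The job is handed in at about 24 s; no verdict was returned.

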